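# Pop the julienne insert out of the vegetable slicer and stop it with a finger

## Task

Release the blade insert of the slicer: with one finger press the grey key on the side of the slicer all the way down, and have the other finger standing a little way (about two centimetres) off the insert's upright tab, so that the sharp insert, thrown out by its spring, is caught by that finger instead of shooting out of the slicer. Only press and stop: pinch and lift nothing, and leave the spare insert, the hand guard and the bowl alone. The program finishes while holding: one finger still keeps the key down and the other still holds the popped insert back.

Things in the scene. Friction and masses are not known exactly. Their poses are not given: they have to be found in the camera images.
- slicer: flat white vegetable slicer (mandoline), fixed, 230 x 132 mm, rails 32 mm high, steel runway, grey loop handle at its -x end. Origin on the worktop under its middle. x: along the runway away from the handle; y: across it, away from the key side; the insert comes out to -y (side wall ends at y = -70 mm, then free worktop); z up. A spring barrel sticks out at +y to 96 mm
- key_top (a point): middle of the top face of the release key, a ribbed grey plate 26 mm (slicer x) by 20 mm (slicer y) on the white catch housing, at y = -52 mm of the slicer. Its top stands 42 mm above the worktop, 10 mm above the housing, and goes 8 mm straight down
- key (a joint): travel of the key in m: 0 up, 0.008 fully down (its stop; top then 34 mm above the worktop, 2 mm above the housing). It springs back when let go. Pressing it home takes about 3 to 5 N; at about 5 mm it lets the insert go
- insert: julienne insert in a slot through the slicer: grey frame 44 x 124 x 10 mm with small steel teeth, 80 g. Axes as the slicer's, origin on its underside at the slicer's middle, 14 mm above the worktop. Let go, a spring of 2 to 5 N throws it out along -y in about 0.1 s, pushing over 35 mm; unstopped, it flies out. A finger within that travel stops it, and the spring keeps it pressed on the finger
- tab (a point): middle of the outer face of the insert's tab, 39 mm above the worktop. The tab is an upright grey plate, 34 mm wide, 8 mm thick, top 48 mm above the worktop, on the insert's outer end just outside the housing. Latched, its outer face lies 28 mm beyond the middle of the key along -y (inner face 20 mm). The other finger should stand 10 to 25 mm off this outer face
- spare_insert: a second, straight-bladed insert of the same size lying loose on the worktop on the key side; not needed. Origin: underside, 44 mm from its plain end and 80 mm from the outer face of its tab
- food_guard: white hand guard with a knob, a disc of 84 mm diameter and 54 mm high standing loose on the worktop on the key side near the handle; not needed. Origin: centre of its underside
- dip_bowl: white bowl of 115 mm diameter, 56 mm high, standing loose on the worktop on the side of the spring barrel; not needed. Origin: centre of its underside
There are look-alikes about, which are no part of the job. What is shaped like the insert but brown is not meant.

How it is judged (in metres and radians):
On the way:
1. the key is pressed down (value of joint key above 0.0055 m), for 0.1 s.
At the end, for the whole second after the job is handed in: The key is still held at least 5 mm down by a finger; the insert has popped out by 5 to 34 mm (tab's outer face 85 to 114 mm from the slicer's origin along -y), is at rest and presses on a finger with at least 0.5 N (value of joint key above 0.005 m and contact force between the fingers and key above 0.5 N and contact force between the fingers and insert above 0.5 N and y of tab in the frame of slicer between -0.114 and -0.085 m and linear speed of insert below 0.02 m/s); the arm keeps its last pose, push and grip.
It fails at once if the insert shot out past the finger (more than 40 mm) (y of tab in the frame of slicer below -0.12 m).
It fails at once if the insert was lifted or tipped (height (world z) of tab above 0.049 m or angle between tab's own z axis and vertical above 0.2 rad).
It fails at once if the spare insert was moved (distance of spare_insert from where it was at the start of the episode above 0.02 m).
It fails at once if the hand guard was moved (distance of food_guard from where it was at the start of the episode above 0.02 m).
It fails at once if the bowl was moved (distance of dip_bowl from where it was at the start of the episode above 0.02 m).
It also fails if it takes over 35 s, if anything falls off the work surface, if the arm or the gripper's body presses on something with over 40 N, if the wrist force passes 120 N, or if a joint passes its speed limit or range.

## Robot

A 6-joint arm with a two-finger parallel gripper is mounted at the origin on a cart in front of the work surface, level with it; the furniture and walls round the work are solid. World frame = base frame: x ahead of the robot, y to its left, z up, the work surface at z = 0. Lengths are in mm, angles in degrees, forces in N, time in s.
With the tool pointing down it reaches from about 375 to 825 mm from the base axis. Payload 5.5 kg.
Tool frame: the origin (TCP) lies on the centre line of the jaws, within the pads' length; the fingertips stand manip.tip_reach ahead of it and the grasp point (between the pads) lies 5 mm behind it (manip.tip_reach is the distance from the TCP to the fingertips, in mm); z points along the fingers, y is the line along which they close (so a half turn about z gives the same grasp; the last joint's range is limited). The gripper opens to 85 mm and grips with 20 to 120 N. Pads are 22 mm wide; open, the fingers measure 114 mm over their backs; the gripper's body (76 mm by 85 mm) begins 54 mm behind the grasp point. The pads swing forward as they close: fully open they stand 13 mm farther back than shut.
Start: joints at [76.146, 17.962, -2.699, 69.339, 0, 90], TCP at [143.667, 582.541, 245.299] pointing down, gripper open.
Joint ranges: [-152.73, 152.73], [-39.44, 99.34], [-58.76, 71.6], [-118.89, 123.64], [-81.53, 83.1], [-180, 180]. Speed limits (degrees/s): [136.94, 136.94, 172.46, 180, 180, 180].

## Interface

Orientations are given as [roll, pitch, yaw] about the fixed x, y, z axes, in that order (R = Rz(yaw) Ry(pitch) Rx(roll)).
In Python, from workcell import manip, imaging gives the robot as it stands. The module is installed in compiled form; this text tells all that it offers.
- The arm moves only by the shell command python3 -m jog 'ROWS'. ROWS is JSON, a list that holds one entry, the list of rows, each a list of 5 numbers: the closure in counts, from 0 (fully open) to 255 (shut), then the shift along the tool's x, y, z in mm, then the turn about the tool's z in degrees. In form: [[[jaw, tx, ty, tz, turn], ...]]. A call has 1 to 20 rows; each row shifts and turns the commanded pose from where the row before left it, along the tool's axes as they then stand; what a row does not reach is not made up. A row lasts 1/10 s, in which the tool goes at most 50 mm and 8.59 degrees, less where a joint would pass 70% of its speed; a pose out of reach is approached as far as the arm can. A call is refused whole if a number of a shift passes 50 or a number of a turn 8.59, either way. A call with a gripper value outside its range is refused whole. The fingers move at their own pace and stop on an object; the grip force is fixed at half the most. Time passes only in rows, so rows that do not move let the fingers close. It gives the time, the measured TCP pose, the force, the opening and the grip force at its end, in the units of the state.
- manip.observe(): the state, without advancing time (a new reading comes with each control period).
- imaging.capture(name): name is "scene" or "top" or "wrist"; returns a dict with "pixels" (480x640x3 uint8, blue, green, red), "fov_y" (degrees; the focal length in pixels is half the picture's height over the tangent of half this angle, whatever the lens; pixels are square), "cx", "cy" (the principal point, pixels), "R" (3x3) and "t" (3): a world point X has camera coordinates R X + t. Camera axes: x right, y down, z forward; pixel columns grow to the right and rows downward; lengths in mm; the calibration is good to about 2 mm. A picture is of the moment at which its call begins. There is no depth.
- manip.close_job(): hands the job in; it is judged then, once.
The state is a dict: "t": time; "q": joint angles; "qd": joint speeds; "tau": joint torques, N m; "eef_pos": TCP position; "tool_rot": TCP orientation; "contact_force": force on the tool from outside, world axes, zero at the start; "ft_torque": the same for the moment, N m; "opening": finger opening in mm; "gripper_force": force on a finger pad.
Only numpy, scipy, OpenCV 4.12 (cv2) and the standard library are available. Lean on these libraries where they do the work, as an engineer would, in place of code of your own. Each camera call takes 0.05 s, during which the arm holds its last target. There are 200 camera calls.

## Working session

There is one attempt and no reset: what is moved stays moved. The work goes in short steps, Python scripts to look and compute and a shell command to move; the robot and the scene stay as the last step left them, time stands still between calls to the robot, and variables do not carry over. Pictures are saved under pics/ and viewed, at most 10 in all, crops included, and the job is handed in when it is done.

```bash
mkdir -p pics
cat > h.py <<'E'
import numpy as np, cv2
from workcell import manip, imaging
def cap(n):
    c=imaging.capture(n); c['f']=240/np.tan(np.radians(c['fov_y'])/2); return c
def ray(c,u,v,z):
    R=np.array(c['R']);t=np.array(c['t']); o=-R.T@t
    d=R.T@np.array([(u-c['cx'])/c['f'],(v-c['cy'])/c['f'],1]); return o+d*(z-o[2])/d[2]
def proj(c,X):
    p=np.array(c['R'])@np.array(X)+np.array(c['t']); return c['f']*p[0]/p[2]+c['cx'],c['f']*p[1]/p[2]+c['cy']
E
python3 - <<'E'
from h import *
for n in ('top','scene'):
    c=cap(n); cv2.imwrite(f'pics/{n}.png',c['pixels']); print(n,c['fov_y'],c['cx'],c['cy'],np.round(c['R'],3).tolist(),np.round(c['t']))
s=manip.observe(); print(s, manip.tip_reach)
E
```

```text
top 54.67744886332821 326.11821608186864 229.14789956426472 [[-0.003, -1.0, -0.006], [-0.994, 0.004, -0.11], [0.11, 0.006, -0.994]] [101. 497. 965.]
scene 46.71597882295538 318.8186276846318 233.2404032608422 [[-0.637, -0.771, -0.011], [-0.518, 0.439, -0.734], [0.57, -0.462, -0.679]] [418. 249. 696.]
{'t': 0.1, 'q': array([ 7.61453657e+01,  1.80003813e+01, -2.74729682e+00,  6.93391359e+01,
        6.99884799e-04,  8.99996805e+01]), 'qd': array([-0.02489496,  0.00073338,  0.11762394,  0.0189829 ,  0.00311652,
        0.09046685]), 'tau': array([-1.37546554e-04, -5.40766597e+01,  3.40540338e+01,  1.11042929e-02,
       -8.59523789e-05,  1.05723865e-05]), 'eef_pos': array([143.55639394, 582.07657085, 244.52742412]), 'tool_rot': array([-1.79913186e+02, -7.00368084e-04,  1.66145684e+02]), 'contact_force': array([-0.23572054,  0.48959041,  0.41482218]), 'ft_torque': array([0.00147678, 0.01763352, 0.05240214]), 'gripper_force': 0.0, 'opening': 85.52892774016226} 14.0
```

View pics/top.png

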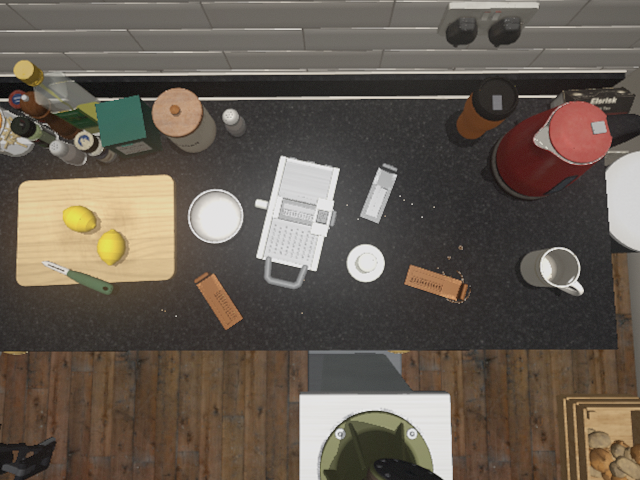

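View pics/scene.png

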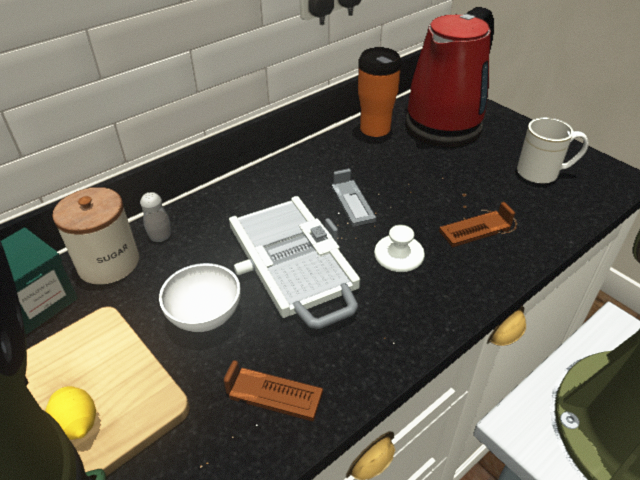

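The top view shows the slicer at about (298,213) with its handle at the bottom. The key is near (323,216), the tab near (333,218), the spare insert at (379,193) and the guard at (366,263). The scene view shows the key at (319,233).

Run:
```python
from h import *
c=cap('top'); p=c['pixels']
cv2.imwrite('pics/tz.png',cv2.resize(p[145:295,240:440],None,fx=4,fy=4,interpolation=cv2.INTER_CUBIC))
hsv=cv2.cvtColor(p,cv2.COLOR_BGR2HSV)
m=(hsv[...,2]>110).astype(np.uint8); m[:, :245]=0; m[:,345:]=0; m[:150]=0; m[275:]=0
m=cv2.morphologyEx(m,cv2.MORPH_CLOSE,np.ones((9,9)));m=cv2.morphologyEx(m,cv2.MORPH_OPEN,np.ones((17,17)))
k=max(cv2.findContours(m,0,2)[0],key=cv2.contourArea)
b=cv2.boxPoints(cv2.minAreaRect(k)); print(b)
W=np.array([ray(c,u,v,32) for u,v in b]); print(W.round(1),W.mean(0), [np.linalg.norm(W[i]-W[i-1]) for i in range(4)])
```

```text
[[253.1132  262.3962 ]
 [273.47922 153.77734]
 [344.66412 167.12451]
 [324.29813 275.74338]]
[[426.6 254.2  32. ]
 [661.7 213.3  32. ]
 [631.4  59.1  32. ]
 [398.  103.8  32. ]] [529.44257    157.62078017  32.        ] [np.float64(153.12457202942784), np.float64(238.6120462967256), np.float64(157.12031392519745), np.float64(237.5845629705239)]
```

View pics/tz.png

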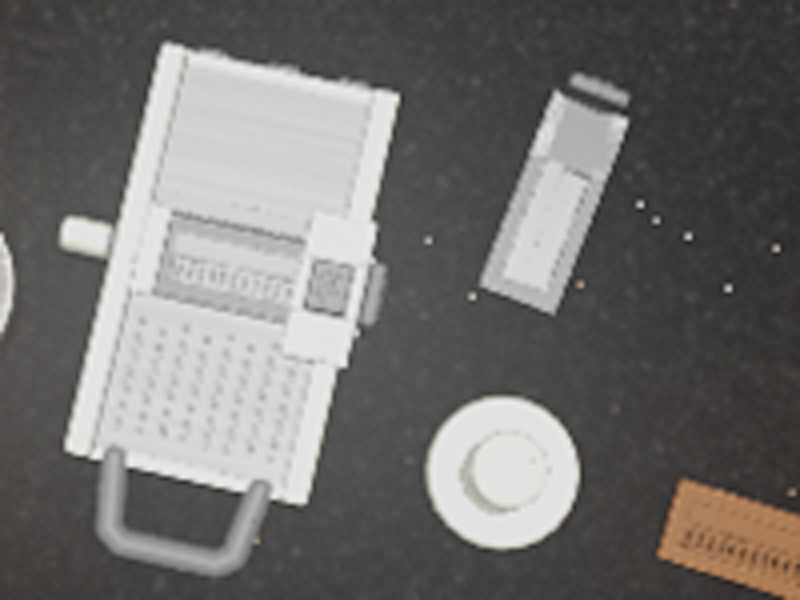

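The zoomed crop shows the rail corners at (163,44), (400,93), (306,503) and (66,452), the key top at (330,286) and the tab top at (373,293). Converting these to world coordinates.

Run:
```python
from h import *
c=cap('top')
P=lambda u,v,z: ray(c,240+(u-1.5)/4,145+(v-1.5)/4,z)
TL,TR,BR,BL=[P(*a,32) for a in ((163,44),(400,93),(306,503),(66,452))]
ex=(TL-BL)+(TR-BR); ey=(TL-TR)+(BL-BR)
print('size',np.linalg.norm(ex)/2,np.linalg.norm(ey)/2)
ya=np.degrees(np.arctan2(ex[1],ex[0])); yb=np.degrees(np.arctan2(-ey[0],ey[1])); print('yaw',ya,yb)
O=(TL+TR+BL+BR)/4; print('O',O)
y=np.radians((ya+yb)/2); X=np.array([np.cos(y),np.sin(y),0]);Y=np.array([-np.sin(y),np.cos(y),0])
for n,a in (('key',(330,286,42)),('tab',(373,293,48))):
    w=P(*a); print(n,w.round(1),'slicer',(w-O)@X,(w-O)@Y)
```

```text
size 226.29887585660538 130.5669676716717
yaw -12.845273041485745 -12.165752339169712
O [533.34176425 159.33540145  32.        ]
key [523.4 107.9  42. ] slicer 1.3964262211738743 -52.335832507867444
tab [518.7  85.3  48. ] slicer 1.776977033558111 -75.45395033206748
```

```bash
python3 -m jog '[[[140,-29.5,-25.4,0,-1.35],[140,-29.5,-25.4,0,0],[140,-29.5,-25.4,0,0],[140,-29.5,-25.4,0,0],[140,-29.5,-25.4,0,0],[140,-29.5,-25.4,0,0],[140,-29.5,-25.4,0,0],[140,-29.5,-25.4,0,0],[140,-29.5,-25.4,0,0],[140,-29.5,-25.4,0,0],[140,-29.5,-25.4,0,0],[140,-29.5,-25.4,0,0],[140,-29.5,-25.4,0,0],[140,-29.5,-25.4,0,0],[140,-29.5,-25.4,0,0],[140,-29.5,-25.4,0,0],[140,0,0,0,0],[140,0,0,0,0],[140,0,0,0,0]]]'
```

```text
t: 2.1
eef_pos: [515.0, 83.6, 245.1]
tool_rot: [180.0, -0.1, 167.5]
contact_force: [-0.1, -0.4, -0.4]
opening: 38.6
gripper_force: 0.0
```

```bash
python3 -m jog '[[[140,0,0,25,0],[140,0,0,25,0],[140,0,0,25,0],[140,0,0,25,0],[140,0,0,25,0],[140,0,0,15,0],[140,0,0,0,0],[140,0,0,0,0],[140,0,0,0,0]]]'
python3 - <<'E'
from h import *
c=cap('wrist'); s=manip.observe(); print(s['eef_pos'],s['tool_rot'])
p=c['pixels'].copy()
cv2.imwrite('pics/w1.png',p)
c2=cap('scene'); u,v=map(int,proj(c2,[523,108,50])); print(u,v)
print('pred key,tab', proj(c,[523.4,107.9,42]), proj(c,[518.7,85.3,48]), c['fov_y'])
cv2.imwrite('pics/s1.png',cv2.resize(c2['pixels'][v-80:v+50,u-90:u+90],None,fx=4,fy=4,interpolation=cv2.INTER_CUBIC))
E
```

```text
t: 3.0
eef_pos: [516.4, 83.7, 106.6]
tool_rot: [180.0, 0.1, 167.6]
contact_force: [-0.2, 0.6, -0.2]
opening: 38.4
gripper_force: 0.0
[516.5488217   83.61184679 106.5991067 ] [1.79952350e+02 1.12234967e-01 1.67534006e+02]
319 226
pred key,tab (np.float64(367.13312451978425), np.float64(266.99417211407217)) (np.float64(321.19619737856686), np.float64(272.01132777349386)) 60.42942686777034
```

View pics/w1.png

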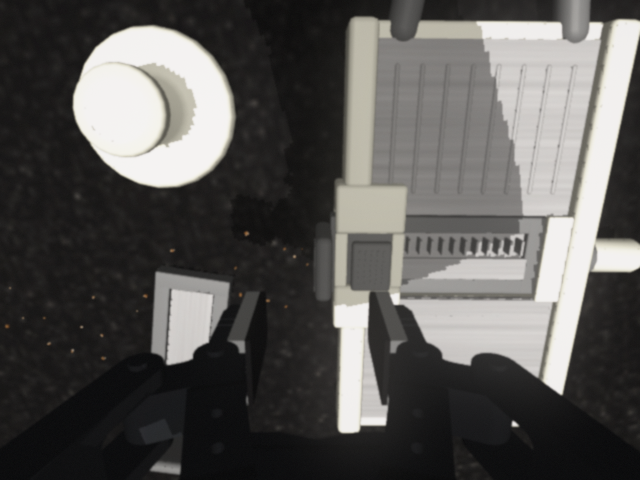

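View pics/s1.png

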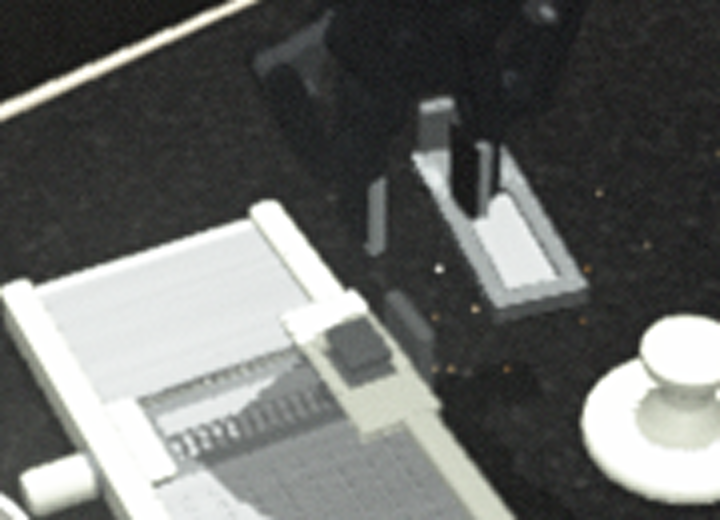

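The wrist view shows the key at (371,266), within about 2 mm of the predicted (367,267), and the tab's outer face near u=314. The fingers' inner faces, projected to key height, come to u≈355 on the key and u≈281 about 16 mm off the tab, so I can go straight down. The scene crop agrees with this.

```bash
python3 -m jog '[[[140,0,0,12,0],[140,0,0,12,0],[140,0,0,12,0],[140,0,0,6,0],[140,0,0,0,0],[140,0,0,0,0]]]'; python3 -m jog '[[[140,0,0,3,0],[140,0,0,3,0],[140,0,0,0,0],[140,0,0,0,0]]]'
```

```text
t: 3.7
eef_pos: [515.6, 83.0, 63.0]
tool_rot: [-180.0, -0.0, 167.5]
contact_force: [-0.9, -0.5, 0.3]
opening: 38.4
gripper_force: 0.0
t: 4.1
eef_pos: [515.7, 83.1, 57.4]
tool_rot: [180.0, 0.0, 167.5]
contact_force: [0.1, 0.5, 0.9]
opening: 38.7
gripper_force: 0.0
```

```bash
for i in 1; do python3 -m jog '[[[140,0,0,2,0],[140,0,0,2,0],[140,0,0,0,0],[140,0,0,0,0]]]'; done; python3 -m jog '[[[140,0,0,2,0],[140,0,0,0,0],[140,0,0,0,0]]]'
```

```text
t: 4.5
eef_pos: [516.0, 83.1, 53.4]
tool_rot: [180.0, 0.0, 167.5]
contact_force: [1.0, 0.0, 1.8]
opening: 38.5
gripper_force: 0.5
t: 4.8
eef_pos: [516.0, 83.1, 51.3]
tool_rot: [180.0, 0.0, 167.5]
contact_force: [1.1, 0.6, 1.3]
opening: 38.5
gripper_force: 1.0
```

```bash
python3 -m jog '[[[140,0,0,2,0],[140,0,0,2,0],[140,0,0,0,0],[140,0,0,0,0]]]'; python3 -m jog '[[[140,0,0,2,0],[140,0,0,0,0],[140,0,0,0,0]]]'
```

```text
t: 5.2
eef_pos: [515.9, 82.8, 47.3]
tool_rot: [-180.0, 0.0, 167.5]
contact_force: [1.3, -2.2, 2.4]
opening: 38.9
gripper_force: 3.1
t: 5.5
eef_pos: [516.1, 82.8, 46.5]
tool_rot: [-180.0, 0.1, 167.5]
contact_force: [-3.5, -3.8, 16.1]
opening: 38.6
gripper_force: 9.2
```

```bash
python3 -m jog '[[[140,0,0,0,0],[140,0,0,0,0],[140,0,0,0,0],[140,0,0,0,0],[140,0,0,0,0]]]'
python3 - <<'E'
from h import *
c2=cap('scene'); u,v=map(int,proj(c2,[519,85,50]))
a=cv2.resize(c2['pixels'][v-60:v+60,u-65:u+65],(400,370),interpolation=cv2.INTER_CUBIC)
w=cap('wrist')['pixels'][150:350,200:420]; w=cv2.resize(w,(400,370))
cv2.imwrite('pics/f1.png',np.hstack([a,w]))
E
```

```text
t: 6.0
eef_pos: [516.1, 82.8, 46.5]
tool_rot: [-180.0, 0.1, 167.5]
contact_force: [-3.3, -3.8, 15.7]
opening: 38.6
gripper_force: 9.1
```

View pics/f1.png

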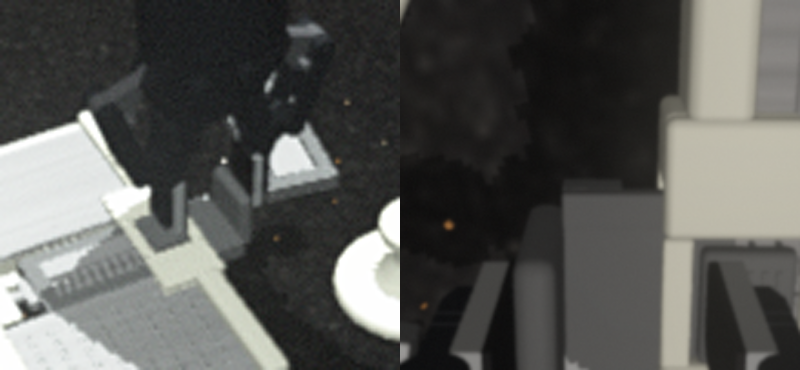

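The insert has popped out, with its tab resting against the outer finger at about (245,190) in the left half. The other finger is pushing the key down to its stop at about (170,225), and a steady -3.8 N in y shows the insert pressing on the finger.

```bash
python3 -c "
from workcell import manip
print(manip.close_job())"
```

```text
the job is handed in; nothing more can be done
None
```

I handed the job in with one finger holding the key down at its stop (about 16 N) and the other holding back the popped insert; the hand-in gave no verdict, so I don't know whether it passed.

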